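Put the cement bottle away in the spares cupboard and shut it on its roller catch

ROBOT

A 6-joint arm with a two-finger parallel gripper is mounted at the origin on the work surface. World frame = base frame: x ahead of the robot, y to its left, z up, the work surface at z = 0. Lengths are in m, angles in rad, forces in N, time in s.
With the tool pointing down it reaches from about 0.35 to 0.775 m from the base axis. Payload 7.3 kg.
Tool frame: the origin (TCP) lies on the centre line of the jaws, within the pads' length; the fingertips stand tip_reach ahead of it and the grasp point (between the pads) lies 6 mm ahead of it (tip_reach is the distance from the TCP to the fingertips, in m); x points along the fingers, y is the direction in which the jaws open and shut, and the axes are right-handed (so a half turn about x gives the same grasp; the last joint's range is limited). The gripper opens to 92 mm and grips with 3 to 60 N. Pads are 19 mm wide; open, the fingers measure 130 mm over their backs; the gripper's body (75 mm by 190 mm) begins 47 mm behind the grasp point.
Start: joints at [1.186, 0.342, 1.524, -0, 1.275, -0.146], TCP at [0.124, 0.51, 0.252] pointing down, gripper open.
Joint ranges: [-2.53, 2.53], [-0.77, 2.02], [0.04, 2.7], [-1, 4.14], [0.28, 2.66], [-3.11, 3.11]. Speed limits (rad/s): [2.57, 2.57, 3.14, 3.14, 3.14, 3.14].

INTERFACE

Orientations are given as [roll, pitch, yaw] about the fixed x, y, z axes, in that order (R = Rz(yaw) Ry(pitch) Rx(roll)).
In Python, from cell import observe, read_camera, get_calibration, hand_in, tip_reach gives the robot as it stands. The module is installed in compiled form; this text tells all that it offers.
- The arm moves only by the shell command python3 -m crank 'ROWS' [FORCE]. ROWS is JSON, a list of rows, each an object of numbers: "fingers": the opening, from -1 (shut) to 1 (fully open); "tx", "ty", "tz": the shift along the tool's x, y, z in units of 40 mm (1.0 is 40 mm); "roll": the turn about the tool's x in units of 10 degrees (1.0 is 10 degrees). In form: [{"fingers": .., "tx": .., "ty": .., "tz": .., "roll": ..}, ...]. A call has exactly 8 rows; each row is the pose to reach, as a shift and turn from the pose commanded when the call began, along the tool's axes at that moment; what a row does not reach only later rows make up. A row lasts 1/8 s, in which the tool goes at most 62.5 mm and 10.7 degrees, less where a joint would pass 70% of its speed; a pose out of reach is approached as far as the arm can. A call with a gripper value outside its range is refused whole. The fingers move at their own pace and stop on an object; FORCE is the grip in N (left out, the last holds). Time passes only in rows, so rows that repeat a pose let the fingers close, or fill a call up. It gives the time, the measured TCP pose, the force and the opening at its end, in the units of the state.
- observe(): the state, without advancing time (a new reading comes with each control period).
- read_camera(name): name is "side" or "top"; returns (picture, depth): 420x560x3 uint8, red, green, blue; 420x560 float32, m along the optical axis (not along the pixel's ray), 0 where there is no reading.
- get_calibration(name): a dict with "vertical_fov" (degrees; the focal length in pixels is half the picture's height over the tangent of half this angle, whatever the lens; pixels are square), "cx", "cy" (the principal point, pixels), "pose" (4x4, takes a point from camera to world coordinates). Camera axes: x right, y down, z forward; pixel columns grow to the right and rows downward; lengths in m; the calibration is good to about 2 mm. A picture is of the moment at which its call begins. get_calibration takes no time and is no camera call.
- hand_in(): hands the job in, once; it reports no verdict.
The state is a dict: "time": time; "qpos": joint angles; "qvel": joint speeds; "joint_efforts": joint torques, N m; "tool_pos": TCP position; "tool_rot": TCP orientation; "contact_force": force on the tool from outside, world axes, zero at the start; "torque": the same for the moment, N m; "opening": finger opening in m.
Only numpy, scipy, OpenCV 4.12 (cv2) and the standard library are available. Lean on these libraries where they do the work, as an engineer would, in place of code of your own. Each camera call takes 0.05 s, during which the arm holds its last target. There are 200 camera calls.

TASK

Pull the cupboard door open past its sprung catch, stand the slim plastic-cement bottle upright in the free bay of the rack on the inside of the door, then push the door shut until the catch snaps and it stays home. Push it to with the fingertips rather than gripping the handle, firmly and steadily, and ease off as soon as it snaps: the shut door is not to be pressed or squeezed with more than about 12 N (1.2 kg). Leave everything else as it stands.

Things in the scene. Friction and masses are not known exactly. Their poses are not given: they have to be found in the camera images.
- door (a joint): angle of the cupboard door on its upright hinge, rad: 0 = shut on the two rubber buffers of the frame, grows as it opens, stops at 1.65. Seen from above, opening turns the door clockwise. Open, it stays where it is left (hinge friction about 0.06 N m, damping 0.3 N m s/rad); held shut by the roller catch (see catch)
- catch (a point): about where the double roller catch sits inside the cupboard (two sprung rollers that grip a round-headed strike on the door), low at the door's free edge. Closing, the strike meets the rollers at 0.03 to 0.045 rad; resistance at the handle rises to 16-18 N, then falls away as the rollers snap the door home over the last 0.5 to 3 mm (setting unknown). Pushed less, it springs ajar. Pulling it open takes 4-15 N
- door_handle (a point): middle of the steel bar handle: level round bar 10 mm thick, 110 mm long, along the door, height 205 mm, 25 mm below the door's top; axis 38 mm out from the outer face (33 mm clear behind it), on two posts 40 mm either side of the middle. Axes turn with the door: x square to it, pointing the way it shuts; y along it towards the hinge; z up
- door_hinge (a point): a point on the hinge line at the handle's height, in the plane of the door's outer face. In these axes (same as the handle's) the handle's middle lies at x -38, y -180 mm. The door is plywood, 15 mm thick, 260 wide, top edge at 229 mm
- cupboard: plywood cupboard fixed to the table, 260 mm wide (y), 170 deep (x), 230 high; origin at the centre of its underside, its x pointing from the front to the back. The door covers its whole front
- rack (a point): centre of the floor of the plywood tray on the door's inside, height 102 mm; axes as the handle's, turning with the door (x away from the door's inner face, y towards the hinge). Inside 48 mm along x; a 4 mm wall at its middle parts it into two bays 69 mm long in y; walls 40 mm high, open above. A jar stands in the bay at +y; the bay at -y is free, its middle at y -36. With the door shut the cupboard's top is 116 mm above the tray floor
- cement_mid (a point): centre (54 mm above its foot) of the bottle to put away: the slimmest and tallest of the three containers standing together on the table; white plastic body 36 mm diameter, 54 mm high, with a short cone, then a long black brush cap 20 mm diameter from 66 to 108 mm above the foot. 70 g
- rack_jar: squat glass jar standing in the rack's bay nearer the hinge, 40 mm diameter, 50 mm high; origin at the centre of its foot. It stays in the rack, upright
- lacquer: squat glass jar on the table near the bottle, 52 mm diameter, 62 mm high; origin at the centre of its foot. Leave alone
- tin: metal tin on the table near the bottle, 60 mm diameter, 85 mm high; origin at the centre of its foot. Leave alone
- wagon: grey model railway coach standing on the table, 160 x 42 x 60 mm; origin at the centre of its underside. Leave alone
- mug: white mug, 80 mm diameter, 92 mm high; origin at the centre of its foot. Leave alone
- parts_tray: grey divided parts tray, 110 x 160 x 35 mm; origin at the centre of its underside. Leave alone
- screwdriver: screwdriver lying on the table, 190 mm long. Leave alone
Not all that is in view belongs to the job. Of the things like the part that bears cement_mid, leave any that is blue; of the rest the smaller one is meant.

How it is judged:
On the way, in this order (a step that is already met when the one before it is completed fails the run):
1. the door is pulled through its catch and swung open (more than 0.4 rad) (value of joint door above 0.4 rad), for 0.2 s.
2. the bottle stands upright on the rack's floor and is let go, with the door still open (value of joint door above 0.2 rad and angle between cement_mid's own z axis and vertical below 0.25 rad and z of cement_mid in the frame of rack between 0.048 and 0.062 m and x of cement_mid in the frame of rack between -0.026 and 0.026 m and y of cement_mid in the frame of rack between -0.071 and 0.071 m and contact force between the fingers and cement below 0.05 N), for 0.2 s.
At the end, for the whole second after the job is handed in: the door is snapped home on its catch (joint door below 0.005 rad, which only the catch can hold) and at rest; the cement bottle stands upright (within 0.25 rad) on the rack's floor, and the rack's own jar still stands upright in the rack (value of joint door below 0.005 rad and velocity of joint door between -0.02 and 0.02 rad/s and angle between each of cement_mid, rack_jar's own z axis and vertical below 0.25 rad and z of cement_mid in the frame of rack between 0.048 and 0.062 m and x of cement_mid in the frame of rack between -0.026 and 0.026 m and y of cement_mid in the frame of rack between -0.071 and 0.071 m and distance between rack_jar and rack below 0.075 m); the robot touches nothing.
It fails at once if once the bottle is in the rack, the shut door (below 0.005 rad) or its handle is pressed, pulled or squeezed with more than 12 N (value of joint door below 0.005 rad and contact force between any of the fingers, the arm and door above 12 N and horizontal distance between cement_mid and rack below 0.08 m).
It fails at once if the jar in the rack is tipped over (angle between rack_jar's own z axis and vertical above 0.6 rad).
It fails at once if a bystander on the table is shifted by more than 30 mm (distance of any of lacquer, tin, wagon, mug, parts_tray, screwdriver from where it was at the start of the episode above 0.03 m).
It also fails if it takes over 72 s, if anything falls off the work surface, if the arm or the gripper's body presses on something with over 40 N, if the wrist force passes 120 N, or if a joint passes its speed limit or range.

## Working session

There is one attempt and no reset: what is moved stays moved. The work goes in short steps, Python scripts to look and compute and a shell command to move; the robot and the scene stay as the last step left them, time stands still between calls to the robot, and variables do not carry over. Pictures are saved under pics/ and viewed, about 8 in all and at most 12, crops included, and the job is handed in when it is done.

```bash
mkdir -p pics; cat > h.py <<'E'
import numpy as np, cv2
from cell import *
from scipy.spatial.transform import Rotation as R
def shot(n,name):
    im,d=read_camera(n); cv2.imwrite(f'pics/{name}.png',im[:,:,::-1]); np.save(f'pics/{name}_d.npy',d); return im,d
def K(n):
    c=get_calibration(n); f=210/np.tan(np.radians(c['vertical_fov'])/2); return f,c['cx'],c['cy'],np.array(c['pose'])
def pt(n,d,u,v):
    f,cx,cy,P=K(n); z=d[int(v),int(u)]; return (P@np.array([(u-cx)/f*z,(v-cy)/f*z,z,1]))[:3]
def ray(n,u,v,h):
    f,cx,cy,P=K(n); r=P[:3,:3]@np.array([(u-cx)/f,(v-cy)/f,1]); o=P[:3,3]; return o+r*(h-o[2])/r[2]
def cloud(n,d):
    f,cx,cy,P=K(n); v,u=np.mgrid[:d.shape[0],:d.shape[1]]
    return np.stack([(u-cx)/f*d,(v-cy)/f*d,d],-1)@P[:3,:3].T+P[:3,3]
E
python3 - <<'E'
from h import *
a,_=shot('side','s0'); b,_=shot('top','t0')
for n in('side','top'):
    c=get_calibration(n);print(n,c['vertical_fov'],c['cx'],c['cy'],np.round(c['pose'],3).tolist())
o=observe();print(o, tip_reach)
E
```

```text
side 56.95182612957491 280.4111162738311 208.2289929500207 [[-0.969, -0.143, 0.2, 0.328], [-0.245, 0.618, -0.747, 0.767], [-0.016, -0.773, -0.635, 0.761], [0.0, 0.0, 0.0, 1.0]]
top 45.93082919341526 281.8449752237026 207.78182138968108 [[0.003, -0.99, 0.143, 0.309], [-1.0, 0.0, 0.026, 0.032], [-0.026, -0.143, -0.989, 1.498], [0.0, 0.0, 0.0, 1.0]]
{'time': 0.1, 'qpos': array([ 1.18603853e+00,  3.42623789e-01,  1.52492975e+00,  8.91982042e-06,
        1.27540316e+00, -1.46055632e-01]), 'qvel': array([ 0.00117639, -0.00153206, -0.00305934,  0.00088596,  0.00101445,
       -0.0006589 ]), 'joint_efforts': array([ 6.34536918e-04, -4.32005847e+01, -2.44691688e+01,  7.18208752e-02,
        5.26966061e-02, -4.66885376e-05]), 'tool_pos': array([0.12400941, 0.50979973, 0.25112674]), 'tool_rot': array([-1.72310527,  1.56943225, -1.96181004]), 'contact_force': array([-0.49022898,  0.3433754 , -0.37093701]), 'torque': array([-0.01932322,  0.0052557 ,  0.02863678]), 'opening': 0.09173913947099128} 0.025
```

View pics/s0.png

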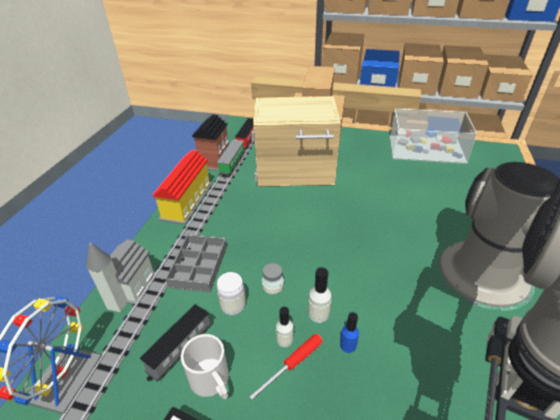

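View pics/t0.png

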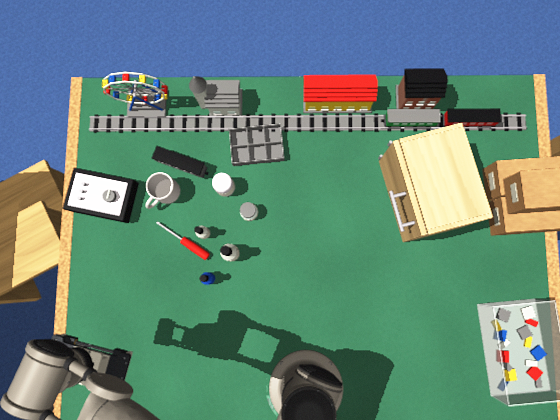

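The side view shows three bottles of this kind: small white (285,327), larger white (319,295) and blue (350,333). In the top view they are at (202,231), (230,252) and (207,278). The smaller white one fits the description: it isn't blue, and it's smaller than the other white one. I'll measure it and confirm in a crop.

```bash
python3 - <<'E'
from h import *
s=cv2.imread('pics/s0.png'); t=cv2.imread('pics/t0.png')
a=cv2.resize(s[250:370,220:380],(560,420),interpolation=3); b=cv2.resize(t[210:290,180:250],(240,274),interpolation=3)
c=np.zeros((420,800,3),np.uint8); c[:,:560]=a; c[:274,560:]=b; cv2.imwrite('pics/c1.png',c)
ds=np.load('pics/s0_d.npy'); dt=np.load('pics/t0_d.npy')
cs,ct=cloud('side',ds),cloud('top',dt)
np.set_printoptions(precision=4,suppress=True)
for nm,(u,v) in dict(small=(202,231),big=(230,252),blue=(207,278)).items():
    p=ct[v-14:v+15,u-14:u+15].reshape(-1,3); p=p[p[:,2]>.02]
    print(nm,'zmax',p[:,2].max(),'top', np.median(p[p[:,2]>p[:,2].max()-.01],0),len(p))
for nm,(u,v,r) in dict(small=(285,327,25),big=(319,295,32)).items():
    p=cs[v-r:v+r,u-18:u+18].reshape(-1,3)
    zm=p[:,2].max()
    print(nm,'side zmax',zm, [ (round(h,3),p[abs(p[:,2]-h)<.006].min(0)[:2],p[abs(p[:,2]-h)<.006].max(0)[:2]) for h in (.03,.045,zm-.01)])
# cupboard top
m=abs(ct[...,2]-.2295)<.012; m[:, :370]=0
h=np.float32(ct[m][:,:2]); rc=cv2.minAreaRect(h); print('cup top',rc,cv2.boxPoints(rc))
# door face from side cam
p=cs[140:180,262:330].reshape(-1,3); p=p[p[:,2]>.02]; c0=np.median(p,0)
for _ in range(5):
    U,S,V=np.linalg.svd(p-p.mean(0),full_matrices=False); n=V[2]; r=(p-p.mean(0))@n; p=p[abs(r)<.006]
print('face',p.mean(0),n,np.std(r),len(p))
# handle
q=cs[120:150,290:340].reshape(-1,3); dd=(q-p.mean(0))@n; 
for sg in(1,-1):
    k=q[(sg*dd>.028)&(sg*dd<.06)&(q[:,2]>.18)&(q[:,2]<.225)]
    print('handle',sg,len(k), k.mean(0) if len(k) else '',k.min(0) if len(k) else '',k.max(0) if len(k) else '')
E
```

```text
small zmax 1.498468227276988 top [0.3095 0.032  1.4985] 183
big zmax 1.498468227276988 top [0.3095 0.032  1.4985] 268
blue zmax 0.11417471734125084 top [0.3129 0.2905 0.1097] 147Traceback (most recent call last):
  File "<stdin>", line 14, in <module>
    return umr_minimum(a, axis, None, out, keepdims, initial, where)
ValueError: zero-size array to reduction operation minimum which has no identity
```

View pics/c1.png

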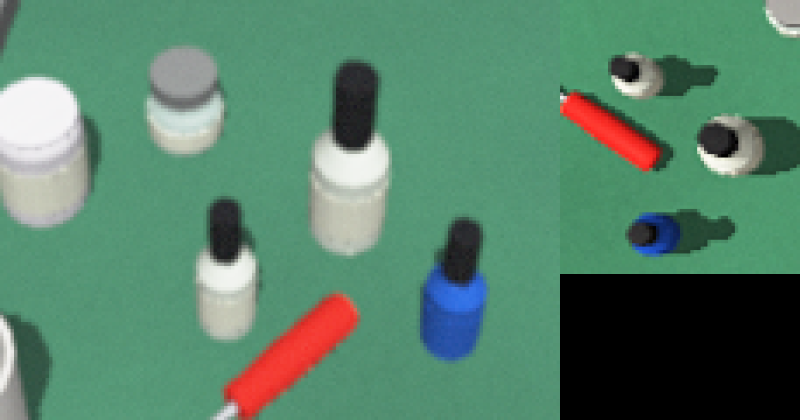

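The crop confirms it: the small white bottle (crop 227,270; side image about 285,327) is clearly smaller than the large white one, and the third is blue. Next I'll redo the measurement with the missing depth readings masked out.

```bash
sed -i 's/    f,cx,cy,P=K(n); v,u=np.mgrid/    d=np.where(d>0,d,np.nan); f,cx,cy,P=K(n); v,u=np.mgrid/' h.py; python3 - <<'E'
from h import *
ds=np.load('pics/s0_d.npy'); dt=np.load('pics/t0_d.npy')
cs,ct=cloud('side',ds),cloud('top',dt)
np.set_printoptions(precision=4,suppress=True)
for nm,(u,v) in dict(small=(202,231),big=(230,252),blue=(207,278)).items():
    p=ct[v-14:v+15,u-14:u+15].reshape(-1,3); p=p[p[:,2]>.02]
    print(nm,'zmax',p[:,2].max(),'top', np.median(p[p[:,2]>p[:,2].max()-.015],0),len(p))
for nm,(u,v,r) in dict(small=(285,327,25),big=(319,295,32)).items():
    p=cs[v-r:v+r,u-14:u+14].reshape(-1,3);p=p[p[:,2]>.015]
    zm=p[:,2].max()
    print(nm,'side zmax',zm)
    for h in (.03,.045,zm-.02):
        k=p[abs(p[:,2]-h)<.006]; print('  ',h,len(k),k.min(0)[:2],k.max(0)[:2]) if len(k) else 0
m=abs(ct[...,2]-.2295)<.012; m[:, :370]=0; m[:120]=0; m[:,495:]=0
rc=cv2.minAreaRect(np.float32(ct[m][:,:2])); print('cup top',rc,cv2.boxPoints(rc))
p=cs[140:178,262:330].reshape(-1,3); p=p[p[:,2]>.02]
for _ in range(5):
    U,S,V=np.linalg.svd(p-p.mean(0),full_matrices=False); n=V[2]; r=(p-p.mean(0))@n; p=p[abs(r)<.006]
print('face',p.mean(0),n,np.std(r),len(p))
q=cs[120:155,290:340].reshape(-1,3); dd=(q-p.mean(0))@n
for sg in(1,-1):
    k=q[(sg*dd>.028)&(sg*dd<.06)&(q[:,2]>.18)&(q[:,2]<.225)]
    if len(k): print('handle',sg,len(k), k.mean(0),k.min(0),k.max(0))
for uv in [(300,136),(331,136),(315,136)]: print('ray205',ray('side',*uv,.205))
for uv in [(393,192),(409,232),(401,212)]: print('top ray205',ray('top',*uv,.205))
print('cap rays', ray('top',198,227,.108), ray('top',200,229,.1), ray('side',284.5,309,.108))
E
```

```text
small zmax 0.11535202701849023 top [0.4497 0.3088 0.1102] 180
big zmax 0.15438856519299615 top [0.3888 0.2248 0.1477] 263
blue zmax 0.11417471734125084 top [0.3142 0.2902 0.1095] 147
small side zmax 0.10835493490236103
   0.03 54 [0.4105 0.3121] [0.4645 0.3437]
   0.045 58 [0.4299 0.3103] [0.4643 0.3284]
   0.08835493490236103 33 [0.4387 0.3112] [0.455  0.3199]
big side zmax 0.14696817906089565
   0.03 71 [0.3627 0.2227] [0.4116 0.2506]
   0.045 73 [0.3627 0.226 ] [0.4086 0.2504]
   0.12696817906089566 49 [0.3741 0.2238] [0.401  0.2387]
cup top ((0.5712100863456726, -0.34560340642929077), (0.2606838047504425, 0.19305285811424255), 14.58077621459961) [[ 0.4208 -0.285 ]
 [ 0.4694 -0.4718]
 [ 0.7217 -0.4062]
 [ 0.6731 -0.2194]]
face [ 0.5489 -0.2556  0.1044] [-0.2563  0.9666 -0.0002] 0.002026832687422874 2570
handle 1 141 [ 0.4846 -0.2304  0.2043] [ 0.4348 -0.2509  0.1975] [ 0.54   -0.211   0.2109]
ray205 [ 0.5291 -0.2228  0.205 ]
ray205 [ 0.4409 -0.2424  0.205 ]
ray205 [ 0.4864 -0.2323  0.205 ]
top ray205 [ 0.5386 -0.2266  0.205 ]
top ray205 [ 0.4329 -0.265   0.205 ]
top ray205 [ 0.4854 -0.2459  0.205 ]
cap rays [0.4558 0.3062 0.108 ] [0.451  0.3019 0.1   ] [0.4472 0.3076 0.108 ]
```

Estimates: bottle at (0.447, 0.308), height about 108 mm as specified. Handle centre about (0.487, -0.233), with the bar 38 mm proud of the face, which also fits. Hinge about (0.674, -0.223). I'll write a helper that works out the shifts, then hook the handle.

```bash
cat >> h.py <<'E'
np.set_printoptions(precision=4,suppress=True)
YD=np.array([.9666,.2563]); XD=np.array([.2563,-.9666]); HG=np.array([.674,-.223])
def axes(th):
    c,s=np.cos(-th),np.sin(-th); r=np.array([[c,-s],[s,c]]); return r@XD,r@YD
def door(th,x,y):
    a,b=axes(th); return HG+a*x+b*y
def go(x,y,z,jaw=None,base=None):
    """units from measured (or given base (pos,R)) pose to TCP target; jaw direction in deg"""
    o=observe(); p=o['tool_pos']; M=R.from_euler('xyz',o['tool_rot']).as_matrix()
    if base: p,M=base
    d=M.T@(np.array([x,y,z])-p)/.04
    ph=np.degrees(np.arctan2(M[1,1],M[0,1])); r=0 if jaw is None else -((jaw-ph+90)%180-90)/10
    print('t',np.round(d,3),'roll',round(r,2),'jaw now',round(ph,1),'F',o['contact_force'],'T',round(o['time'],2),'pos',p,'open',round(o['opening'],4),'q6',round(o['qpos'][5],2),'down',M[2,0])
    M2=R.from_rotvec(M[:,0]*np.radians(r*10)).as_matrix()@M
    return np.array([x,y,z]),M2
def jawdeg(v): return np.degrees(np.arctan2(v[1],v[0]))
E
python3 - <<'E'
from h import *
h=door(0,-.038,-.180); print(h)
b=go(.45,.15,.30,104.85); b=go(*h,.29,104.85,b); go(*h,.211,104.85,b)
E
```

```text
[ 0.4903 -0.2324]
t [-1.215 -6.815 10.045] roll -2.85 jaw now 76.3 F [-0.4902  0.3434 -0.3709] T 0.1 pos [0.124  0.5098 0.2511] open 0.0917 q6 -0.15 down -0.9999990696497447
t [ 0.262 -9.499 -1.477] roll 0.0 jaw now 104.9 F [-0.4902  0.3434 -0.3709] T 0.1 pos [0.45 0.15 0.3 ] open 0.0917 q6 -0.15 down -0.9999990696497446
t [1.975 0.002 0.002] roll -0.0 jaw now 104.8 F [-0.4902  0.3434 -0.3709] T 0.1 pos [ 0.4903 -0.2324  0.29  ] open 0.0917 q6 -0.15 down -0.9999990696497446
```

```bash
python3 -m crank '[{"fingers":-0.48,"tx":-1.2,"ty":-6.8,"tz":10,"roll":-2.85},{"fingers":-0.48,"tx":-1.2,"ty":-6.8,"tz":10,"roll":-2.85},{"fingers":-0.48,"tx":-1.2,"ty":-6.8,"tz":10,"roll":-2.85},{"fingers":-0.48,"tx":-1.2,"ty":-6.8,"tz":10,"roll":-2.85},{"fingers":-0.48,"tx":-1.2,"ty":-6.8,"tz":10,"roll":-2.85},{"fingers":-0.48,"tx":-1.2,"ty":-6.8,"tz":10,"roll":-2.85},{"fingers":-0.48,"tx":-1.2,"ty":-6.8,"tz":10,"roll":-2.85},{"fingers":-0.48,"tx":-1.2,"ty":-6.8,"tz":10,"roll":-2.85}]' 20
python3 -m crank '[{"fingers":-0.48,"tx":0.2,"ty":-9.5,"tz":-1.5,"roll":0},{"fingers":-0.48,"tx":0.2,"ty":-9.5,"tz":-1.5,"roll":0},{"fingers":-0.48,"tx":0.2,"ty":-9.5,"tz":-1.5,"roll":0},{"fingers":-0.48,"tx":0.2,"ty":-9.5,"tz":-1.5,"roll":0},{"fingers":-0.48,"tx":0.2,"ty":-9.5,"tz":-1.5,"roll":0},{"fingers":-0.48,"tx":0.2,"ty":-9.5,"tz":-1.5,"roll":0},{"fingers":-0.48,"tx":0.2,"ty":-9.5,"tz":-1.5,"roll":0},{"fingers":-0.48,"tx":0.2,"ty":-9.5,"tz":-1.5,"roll":0}]'
python3 - <<'E'
from h import *
h=door(0,-.038,-.180)
go(*h,.211,104.85)
im,d=shot('side','s1'); cv2.imwrite('pics/c2.png',cv2.resize(im[60:200,230:370,::-1],(600,600),interpolation=3))
E
```

```text
time: 1.1
tool_pos: [0.4472, 0.152, 0.2995]
tool_rot: [1.846, 1.57, 2.105]
contact_force: [0.1, 1.2, 0.1]
opening: 0.0246
time: 2.1
tool_pos: [0.4851, -0.229, 0.2907]
tool_rot: [2.028, 1.569, 2.285]
contact_force: [-0.3, 0.7, 0.3]
opening: 0.024
t [ 1.992 -0.118  0.105] roll -0.01 jaw now 104.7 F [-0.2743  0.6588  0.2928] T 2.1 pos [ 0.4851 -0.229   0.2907] open 0.024 q6 -2.41 down -0.9999984093539057
```

View pics/c2.png

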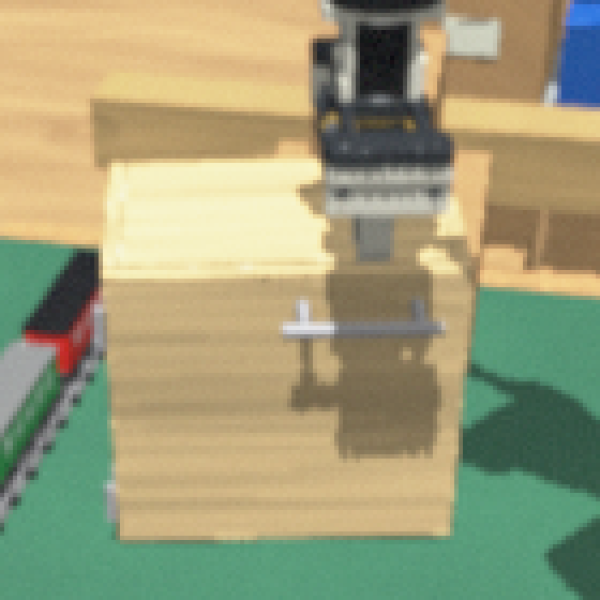

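The crop shows the gripper squarely above the handle (bar at about 360,328), with both fingers lined up across it. Now I'll lower the fingers around the bar.

```bash
python3 -m crank '[{"fingers":-0.48,"tx":0,"ty":-0.1,"tz":0,"roll":0},{"fingers":-0.48,"tx":0.4,"ty":-0.1,"tz":0,"roll":0},{"fingers":-0.48,"tx":0.8,"ty":-0.1,"tz":0,"roll":0},{"fingers":-0.48,"tx":1.2,"ty":-0.1,"tz":0,"roll":0},{"fingers":-0.48,"tx":1.6,"ty":-0.1,"tz":0,"roll":0},{"fingers":-0.48,"tx":1.9,"ty":-0.1,"tz":0,"roll":0},{"fingers":-0.48,"tx":2,"ty":-0.1,"tz":0,"roll":0},{"fingers":-0.48,"tx":2,"ty":-0.1,"tz":0,"roll":0}]'
python3 - <<'E'
from h import *
h=door(0,-.038,-.180)
b=go(*h,.211,104.85)
for th in (.1,.2,.3,.45,.6,.8,1.0,1.1):
    h=door(th,-.038,-.18); print(th); go(*h,.211,jawdeg(-axes(th)[0]))
E
```

```text
time: 3.15
tool_pos: [0.4866, -0.2326, 0.2116]
tool_rot: [-0.452, 1.571, -0.193]
contact_force: [0.7, -0.3, 0.5]
opening: 0.0239
t [ 0.014 -0.018  0.091] roll -0.0 jaw now 104.8 F [ 0.7001 -0.345   0.5226] T 3.15 pos [ 0.4866 -0.2326  0.2116] open 0.0239 q6 -2.42 down -0.999999979244568
0.1
t [0.014 0.426 0.208] roll 0.57 jaw now 104.8 F [ 0.7001 -0.345   0.5226] T 3.15 pos [ 0.4866 -0.2326  0.2116] open 0.0239 q6 -2.42 down -0.999999979244568
0.2
t [0.014 0.857 0.369] roll 1.15 jaw now 104.8 F [ 0.7001 -0.345   0.5226] T 3.15 pos [ 0.4866 -0.2326  0.2116] open 0.0239 q6 -2.42 down -0.999999979244568
0.3
t [0.014 1.269 0.572] roll 1.72 jaw now 104.8 F [ 0.7001 -0.345   0.5226] T 3.15 pos [ 0.4866 -0.2326  0.2116] open 0.0239 q6 -2.42 down -0.999999979244568
0.45
t [0.014 1.845 0.952] roll 2.58 jaw now 104.8 F [ 0.7001 -0.345   0.5226] T 3.15 pos [ 0.4866 -0.2326  0.2116] open 0.0239 q6 -2.42 down -0.999999979244568
0.6
t [0.014 2.357 1.413] roll 3.44 jaw now 104.8 F [ 0.7001 -0.345   0.5226] T 3.15 pos [ 0.4866 -0.2326  0.2116] open 0.0239 q6 -2.42 down -0.999999979244568
0.8
t [0.014 2.922 2.137] roll 4.58 jaw now 104.8 F [ 0.7001 -0.345   0.5226] T 3.15 pos [ 0.4866 -0.2326  0.2116] open 0.0239 q6 -2.42 down -0.999999979244568
1.0
t [0.014 3.332 2.958] roll 5.73 jaw now 104.8 F [ 0.7001 -0.345   0.5226] T 3.15 pos [ 0.4866 -0.2326  0.2116] open 0.0239 q6 -2.42 down -0.999999979244568
1.1
t [0.014 3.473 3.396] roll 6.3 jaw now 104.8 F [ 0.7001 -0.345   0.5226] T 3.15 pos [ 0.4866 -0.2326  0.2116] open 0.0239 q6 -2.42 down -0.999999979244568
```

```bash
python3 -m crank '[{"fingers":-0.48,"tx":0,"ty":0.2,"tz":0.05,"roll":0.3},{"fingers":-0.48,"tx":0,"ty":0.42,"tz":0.11,"roll":0.57},{"fingers":-0.48,"tx":0,"ty":0.64,"tz":0.19,"roll":0.86},{"fingers":-0.48,"tx":0,"ty":0.86,"tz":0.28,"roll":1.15},{"fingers":-0.48,"tx":0,"ty":1.27,"tz":0.48,"roll":1.72},{"fingers":-0.48,"tx":0,"ty":1.56,"tz":0.67,"roll":2.15},{"fingers":-0.48,"tx":0,"ty":1.84,"tz":0.86,"roll":2.58},{"fingers":-0.48,"tx":0,"ty":1.84,"tz":0.86,"roll":2.58}]'
python3 - <<'E'
from h import *
for th in (.45,.6,.8,1.0,1.1):
    h=door(th,-.038,-.18); print(th); go(*h,.211,jawdeg(-axes(th)[0]))
im,d=shot('side','s2'); cv2.imwrite('pics/c3.png',cv2.resize(im[60:200,200:380,::-1],(760,590),interpolation=3))
E
```

```text
time: 4.15
tool_pos: [0.5013, -0.1524, 0.2121]
tool_rot: [-0.093, 1.57, -0.283]
contact_force: [-0.4, -0.8, -0.2]
opening: 0.0238
0.45
t [0.026 0.037 0.074] roll 0.01 jaw now 79.1 F [-0.3558 -0.774  -0.2452] T 4.15 pos [ 0.5013 -0.1524  0.2121] open 0.0238 q6 -1.82 down -0.999999173230765
0.6
t [0.027 0.698 0.267] roll 0.87 jaw now 79.1 F [-0.3558 -0.774  -0.2452] T 4.15 pos [ 0.5013 -0.1524  0.2121] open 0.0238 q6 -1.82 down -0.999999173230765
0.8
t [0.027 1.522 0.674] roll 2.01 jaw now 79.1 F [-0.3558 -0.774  -0.2452] T 4.15 pos [ 0.5013 -0.1524  0.2121] open 0.0238 q6 -1.82 down -0.999999173230765
1.0
t [0.028 2.247 1.236] roll 3.16 jaw now 79.1 F [-0.3558 -0.774  -0.2452] T 4.15 pos [ 0.5013 -0.1524  0.2121] open 0.0238 q6 -1.82 down -0.999999173230765
1.1
t [0.028 2.565 1.569] roll 3.73 jaw now 79.1 F [-0.3558 -0.774  -0.2452] T 4.15 pos [ 0.5013 -0.1524  0.2121] open 0.0238 q6 -1.82 down -0.999999173230765
```

View pics/c3.png

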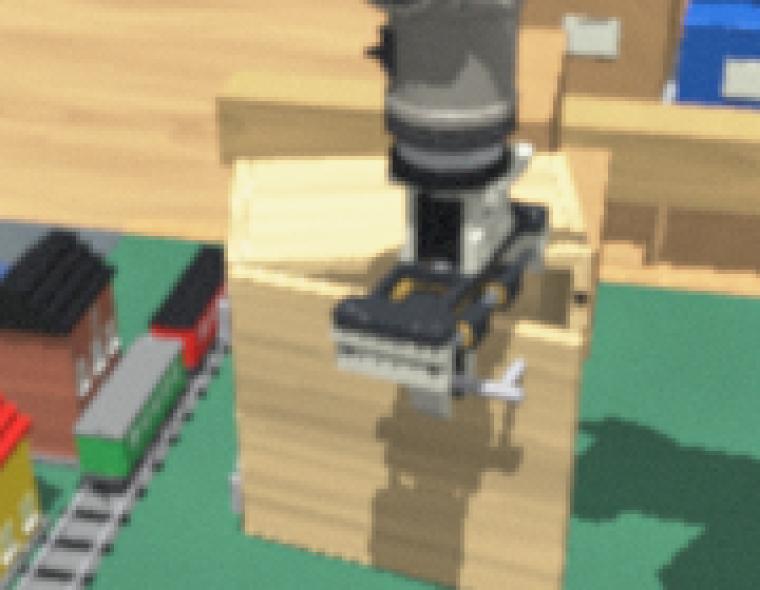

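The door has come through the catch and stands at about 0.45 rad, with the bar still hooked (crop around 480,385). I'll swing it on to about 1.1.

```bash
python3 -m crank '[{"fingers":-0.48,"tx":0,"ty":0.33,"tz":0.08,"roll":0.43},{"fingers":-0.48,"tx":0,"ty":0.7,"tz":0.2,"roll":0.87},{"fingers":-0.48,"tx":0,"ty":1.1,"tz":0.38,"roll":1.44},{"fingers":-0.48,"tx":0,"ty":1.52,"tz":0.6,"roll":2.01},{"fingers":-0.48,"tx":0,"ty":1.9,"tz":0.87,"roll":2.58},{"fingers":-0.48,"tx":0,"ty":2.25,"tz":1.16,"roll":3.16},{"fingers":-0.48,"tx":0,"ty":2.5,"tz":1.42,"roll":3.6},{"fingers":-0.48,"tx":0,"ty":2.56,"tz":1.48,"roll":3.73}]'
python3 -m crank '[{"fingers":-0.48,"tx":0,"ty":0,"tz":0,"roll":0},{"fingers":-0.48,"tx":-1,"ty":0,"tz":0,"roll":0},{"fingers":-0.48,"tx":-2,"ty":0,"tz":0,"roll":0},{"fingers":-0.48,"tx":-3,"ty":0,"tz":0,"roll":0},{"fingers":-0.48,"tx":-3,"ty":0,"tz":0,"roll":0},{"fingers":-0.48,"tx":-3,"ty":0,"tz":0,"roll":0},{"fingers":-0.48,"tx":-3,"ty":0,"tz":0,"roll":0},{"fingers":-0.48,"tx":-3,"ty":0,"tz":0,"roll":0}]'
python3 - <<'E'
from h import *
# bottle: cap along jaw, grasp z .092 -> tcp .098
for j in (0,30,60,90,120,150): print(j); go(.447,.308,.2,j)
E
```

```text
time: 5.2
tool_pos: [0.5789, -0.0638, 0.2114]
tool_rot: [0.611, 1.57, -0.231]
contact_force: [0.3, -0.0, 0.8]
opening: 0.024
time: 6.2
tool_pos: [0.5782, -0.0637, 0.3304]
tool_rot: [-2.56, 1.569, 2.881]
contact_force: [0.4, -0.4, -0.1]
opening: 0.0237
0
t [ 3.269  3.74  -9.113] roll 4.17 jaw now 41.7 F [ 0.3631 -0.4323 -0.0586] T 6.2 pos [ 0.5782 -0.0637  0.3304] open 0.0237 q6 -0.97 down -0.999998156681738
30
t [ 3.269  3.74  -9.113] roll 1.17 jaw now 41.7 F [ 0.3631 -0.4323 -0.0586] T 6.2 pos [ 0.5782 -0.0637  0.3304] open 0.0237 q6 -0.97 down -0.999998156681738
60
t [ 3.269  3.74  -9.113] roll -1.83 jaw now 41.7 F [ 0.3631 -0.4323 -0.0586] T 6.2 pos [ 0.5782 -0.0637  0.3304] open 0.0237 q6 -0.97 down -0.999998156681738
90
t [ 3.269  3.74  -9.113] roll -4.83 jaw now 41.7 F [ 0.3631 -0.4323 -0.0586] T 6.2 pos [ 0.5782 -0.0637  0.3304] open 0.0237 q6 -0.97 down -0.999998156681738
120
t [ 3.269  3.74  -9.113] roll -7.83 jaw now 41.7 F [ 0.3631 -0.4323 -0.0586] T 6.2 pos [ 0.5782 -0.0637  0.3304] open 0.0237 q6 -0.97 down -0.999998156681738
150
t [ 3.269  3.74  -9.113] roll 7.17 jaw now 41.7 F [ 0.3631 -0.4323 -0.0586] T 6.2 pos [ 0.5782 -0.0637  0.3304] open 0.0237 q6 -0.97 down -0.999998156681738
```

```bash
python3 -m crank '[{"fingers":0.1,"tx":1,"ty":3.74,"tz":-9.1,"roll":8.17},{"fingers":0.1,"tx":1,"ty":3.74,"tz":-9.1,"roll":8.17},{"fingers":0.1,"tx":2,"ty":3.74,"tz":-9.1,"roll":8.17},{"fingers":0.1,"tx":2,"ty":3.74,"tz":-9.1,"roll":8.17},{"fingers":0.1,"tx":3,"ty":3.74,"tz":-9.1,"roll":8.17},{"fingers":0.1,"tx":3,"ty":3.74,"tz":-9.1,"roll":8.17},{"fingers":0.1,"tx":3.25,"ty":3.74,"tz":-9.1,"roll":8.17},{"fingers":0.1,"tx":3.25,"ty":3.74,"tz":-9.1,"roll":8.17}]' 12
python3 - <<'E'
from h import *
go(.447,.308,.098,-40)
im,d=shot('top','t3'); s,ds=shot('side','s3')
a=cv2.resize(im[110:260,330:500],(680,600),interpolation=3); cv2.imwrite('pics/c4.png',a[:,:,::-1])
ct=cloud('top',d)
# door top edge: points near z=.229 not on cupboard
m=(abs(ct[...,2]-.229)<.012)
p=ct[m]; q=(p[:,:2]-HG); 
# in cupboard frame outside the face
o=q@XD; k=(o<-.006)&(o>-.28)&(q@YD<.02)&(q@YD>-.27); q=q[k]
ang=np.arctan2(-(q@XD),-(q@YD)); r=np.hypot(*q.T)
print(len(q)); f=r>.08; print('edge angles',np.percentile(ang[f],[5,25,50,75,95]),r.max())
f=q[r>.08]; rc=cv2.minAreaRect(np.float32(f)); print(rc, cv2.boxPoints(rc)+HG)
E
```

```text
time: 7.2
tool_pos: [0.4451, 0.3097, 0.1984]
tool_rot: [-0.525, 1.565, -2.794]
contact_force: [0.9, -0.9, -0.8]
opening: 0.0506
t [ 2.51   0.07  -0.011] roll 0.0 jaw now -40.0 F [ 0.9294 -0.9259 -0.8049] T 7.2 pos [0.4451 0.3097 0.1984] open 0.0506 q6 1.16 down -0.9999848967260977
564
edge angles [0.9436 0.9945 1.0196 1.0398 1.0614] 0.25996893763729867
((-0.11013126373291016, 0.1291976124048233), (0.05035407096147537, 0.18033486604690552), 43.64763259887695) [[ 0.4834 -0.0459]
 [ 0.6079 -0.1764]
 [ 0.6443 -0.1417]
 [ 0.5199 -0.0112]]
```

View pics/c4.png

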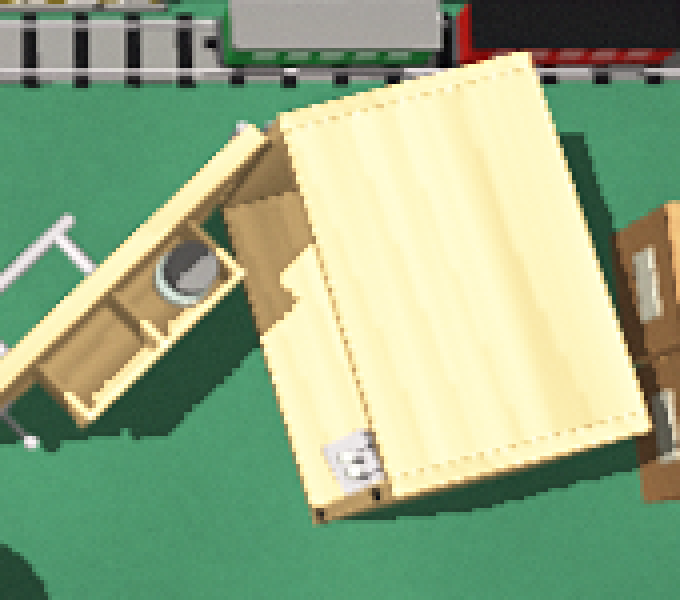

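The tray is clearly visible: the jar sits in the hinge-side bay at crop (190,272), and the free bay is centred near (100,360). First I'll grasp the bottle by its cap, then work out the bay position by rays.

```bash
python3 -m crank '[{"fingers":0.1,"tx":0.5,"ty":0.07,"tz":0,"roll":0},{"fingers":0.1,"tx":1,"ty":0.07,"tz":0,"roll":0},{"fingers":0.1,"tx":1.5,"ty":0.07,"tz":0,"roll":0},{"fingers":0.1,"tx":2,"ty":0.07,"tz":0,"roll":0},{"fingers":0.1,"tx":2.4,"ty":0.07,"tz":0,"roll":0},{"fingers":0.1,"tx":2.5,"ty":0.07,"tz":0,"roll":0},{"fingers":0.1,"tx":2.5,"ty":0.07,"tz":0,"roll":0},{"fingers":0.1,"tx":2.5,"ty":0.07,"tz":0,"roll":0}]' 12
python3 -m crank '[{"fingers":-0.8,"tx":0,"ty":0,"tz":0,"roll":0},{"fingers":-0.8,"tx":0,"ty":0,"tz":0,"roll":0},{"fingers":-0.8,"tx":0,"ty":0,"tz":0,"roll":0},{"fingers":-0.8,"tx":0,"ty":0,"tz":0,"roll":0},{"fingers":-0.8,"tx":0,"ty":0,"tz":0,"roll":0},{"fingers":-0.8,"tx":0,"ty":0,"tz":0,"roll":0},{"fingers":-0.8,"tx":0,"ty":0,"tz":0,"roll":0},{"fingers":-0.8,"tx":0,"ty":0,"tz":0,"roll":0}]' 12
python3 - <<'E'
from h import *
go(.447,.308,.098,-40)
C={'freeout':(85,425),'divout':(162,344),'divin':(112,297),'freein':(40,375),'hingeout':(243,270),'hingein':(195,228)}
P={k:ray('top',330+u/4,110+v/4,.142)[:2] for k,(u,v) in C.items()}
for k,v in P.items(): print(k,v)
print('bay',np.mean([P[k] for k in('freeout','divout','divin','freein')],0),'rack',np.mean([P[k] for k in('freeout','hingeout','hingein','freein')],0))
e=P['hingeout']-P['freeout']; print('len',np.hypot(*e),'ang',jawdeg(e), 'theta',np.radians(14.85-jawdeg(e)))
# door top outer edge crop (250,122)->(0,380)
for th in (1.02,1.04,1.06): print(th,'model rack',door(th,.043,-.13),'bay',door(th,.043,-.166),'yd',jawdeg(axes(th)[1]))
A=ray('top',330+245/4,110+125/4,.229)[:2];B=ray('top',330+2/4,110+372/4,.229)[:2];print(A,B,'door ang',np.radians(14.85-jawdeg(A-B)))
D=ray('top',330+268/4,110+142/4,.229)[:2];E=ray('top',330+2/4,110+403/4,.229)[:2];print(D,E,'door ang inner',np.radians(14.85-jawdeg(D-E)))
d=np.load('pics/t3_d.npy'); ct=cloud('top',d)
# tray floor of free bay depth
q=ct[110+88:110+93,330+21:330+28].reshape(-1,3); print('floor',np.nanmedian(q,0))
E
```

```text
time: 8.3
tool_pos: [0.4505, 0.306, 0.1022]
tool_rot: [2.76, 1.569, 0.494]
contact_force: [0.2, 0.4, -0.8]
opening: 0.0507
time: 9.3
tool_pos: [0.4501, 0.3058, 0.1014]
tool_rot: [-1.699, 1.571, 2.318]
contact_force: [-0.8, -0.1, 0.5]
opening: 0.0194
t [ 0.085 -0.093  0.007] roll 0.01 jaw now -39.9 F [-0.768  -0.0711  0.5419] T 9.3 pos [0.4501 0.3058 0.1014] open 0.0194 q6 1.15 down -0.9999999974495216
freeout [ 0.4822 -0.1231]
divout [ 0.5386 -0.1771]
divin [ 0.5717 -0.1433]
freein [ 0.517  -0.0927]
hingeout [ 0.5906 -0.2342]
hingein [ 0.6205 -0.2018]
bay [ 0.5274 -0.1341] rack [ 0.5526 -0.163 ]
len 0.15519540014576041 ang -45.695128105752325 theta 1.0567118314871358
1.02 model rack [ 0.5502 -0.1645] bay [ 0.5241 -0.1397] yd -43.591105068567735
1.04 model rack [ 0.5514 -0.162 ] bay [ 0.5258 -0.1367] yd -44.73702065882939
1.06 model rack [ 0.5526 -0.1596] bay [ 0.5276 -0.1338] yd -45.882936249091024
[ 0.6696 -0.2211] [ 0.5057 -0.0603] door ang 1.0352082456416245
[ 0.6581 -0.2358] [ 0.4855 -0.0601] door ang inner 1.053592780309745
floor [ 0.5338 -0.1365  0.1029]
```

Opening reads 19.4 mm, so the cap is held. The ray-cast bay centre (0.527, -0.135) and door angle of about 1.05 agree with the hinge model and the 155 mm tray length. Next: lift, then carry across.

```bash
python3 -m crank '[{"fingers":-0.8,"tx":-0.5,"ty":0,"tz":0,"roll":0},{"fingers":-0.8,"tx":-1.5,"ty":0,"tz":0,"roll":0},{"fingers":-0.8,"tx":-2.6,"ty":0,"tz":0,"roll":0},{"fingers":-0.8,"tx":-3.7,"ty":0,"tz":0,"roll":0},{"fingers":-0.8,"tx":-4.8,"ty":0,"tz":0,"roll":0},{"fingers":-0.8,"tx":-5.7,"ty":0,"tz":0,"roll":0},{"fingers":-0.8,"tx":-6.3,"ty":0,"tz":0,"roll":0},{"fingers":-0.8,"tx":-6.3,"ty":0,"tz":0,"roll":0}]' 12
python3 - <<'E'
from h import *
go(.527,-.135,.353,-45.3)
E
```

```text
time: 10.3
tool_pos: [0.4506, 0.306, 0.355]
tool_rot: [2.729, 1.567, 0.462]
contact_force: [0.4, 0.3, -0.1]
opening: 0.0196
t [0.036 8.533 7.239] roll 0.54 jaw now -39.9 F [ 0.3871  0.2956 -0.0637] T 10.3 pos [0.4506 0.306  0.355 ] open 0.0196 q6 1.15 down -0.9999923208309827
```

```bash
python3 -m crank '[{"fingers":-0.8,"tx":0,"ty":0.6,"tz":0.5,"roll":0},{"fingers":-0.8,"tx":0,"ty":1.6,"tz":1.35,"roll":0.1},{"fingers":-0.8,"tx":0,"ty":2.7,"tz":2.3,"roll":0.2},{"fingers":-0.8,"tx":0,"ty":3.8,"tz":3.25,"roll":0.3},{"fingers":-0.8,"tx":0,"ty":4.9,"tz":4.15,"roll":0.4},{"fingers":-0.8,"tx":0,"ty":6,"tz":5.1,"roll":0.54},{"fingers":-0.8,"tx":0,"ty":7,"tz":5.95,"roll":0.54},{"fingers":-0.8,"tx":0,"ty":7.8,"tz":6.6,"roll":0.54}]' 12
python3 -m crank '[{"fingers":-0.8,"tx":0,"ty":0.4,"tz":0.35,"roll":0},{"fingers":-0.8,"tx":0,"ty":0.7,"tz":0.6,"roll":0},{"fingers":-0.8,"tx":0,"ty":0.7,"tz":0.6,"roll":0},{"fingers":-0.8,"tx":0,"ty":0.7,"tz":0.6,"roll":0},{"fingers":-0.8,"tx":0,"ty":0.7,"tz":0.6,"roll":0},{"fingers":-0.8,"tx":0,"ty":0.7,"tz":0.6,"roll":0},{"fingers":-0.8,"tx":0,"ty":0.7,"tz":0.6,"roll":0},{"fingers":-0.8,"tx":0,"ty":0.7,"tz":0.6,"roll":0}]' 12
python3 - <<'E'
from h import *
go(.527,-.135,.2045,-45.3)
E
```

```text
time: 11.3
tool_pos: [0.52, -0.0989, 0.3514]
tool_rot: [-1.108, 1.568, 2.813]
contact_force: [0.5, -0.1, -0.9]
opening: 0.0199
time: 12.3
tool_pos: [0.523, -0.1335, 0.3534]
tool_rot: [-2.966, 1.571, 0.957]
contact_force: [0.7, -0.1, -0.6]
opening: 0.0196
t [ 3.722  0.097 -0.043] roll 0.01 jaw now -45.2 F [ 0.6962 -0.057  -0.5978] T 12.3 pos [ 0.523  -0.1335  0.3534] open 0.0196 q6 0.4 down -0.9999999906902213
```

```bash
python3 -m crank '[{"fingers":-0.8,"tx":0.4,"ty":0.1,"tz":-0.03,"roll":0},{"fingers":-0.8,"tx":1.1,"ty":0.1,"tz":-0.03,"roll":0},{"fingers":-0.8,"tx":1.8,"ty":0.1,"tz":-0.03,"roll":0},{"fingers":-0.8,"tx":2.4,"ty":0.1,"tz":-0.03,"roll":0},{"fingers":-0.8,"tx":3,"ty":0.1,"tz":-0.03,"roll":0},{"fingers":-0.8,"tx":3.4,"ty":0.1,"tz":-0.03,"roll":0},{"fingers":-0.8,"tx":3.6,"ty":0.1,"tz":-0.03,"roll":0},{"fingers":-0.8,"tx":3.65,"ty":0.1,"tz":-0.03,"roll":0}]' 12
python3 - <<'E'
from h import *
go(.527,-.135,.2045,-45.3)
E
```

```text
time: 13.3
tool_pos: [0.5265, -0.1356, 0.2066]
tool_rot: [-1.258, 1.57, 2.665]
contact_force: [-0.2, -0.6, 0.4]
opening: 0.0197
t [ 0.053 -0.002 -0.018] roll 0.0 jaw now -45.3 F [-0.161  -0.6464  0.3662] T 13.3 pos [ 0.5265 -0.1356  0.2066] open 0.0197 q6 0.4 down -0.9999994281074025
```

```bash
python3 -m crank '[{"fingers":-0.8,"tx":0.03,"ty":0,"tz":0,"roll":0},{"fingers":-0.8,"tx":0.05,"ty":0,"tz":0,"roll":0},{"fingers":-0.8,"tx":0.05,"ty":0,"tz":0,"roll":0},{"fingers":-0.4,"tx":0.05,"ty":0,"tz":0,"roll":0},{"fingers":-0.2,"tx":0.05,"ty":0,"tz":0,"roll":0},{"fingers":0,"tx":0.05,"ty":0,"tz":0,"roll":0},{"fingers":0,"tx":0.05,"ty":0,"tz":0,"roll":0},{"fingers":0,"tx":0.05,"ty":0,"tz":0,"roll":0}]' 12
python3 -m crank '[{"fingers":0,"tx":-0.3,"ty":0,"tz":0,"roll":0},{"fingers":0,"tx":-0.8,"ty":0,"tz":0,"roll":0},{"fingers":0,"tx":-1.6,"ty":0,"tz":0,"roll":0},{"fingers":0,"tx":-2.5,"ty":0,"tz":0,"roll":0},{"fingers":0,"tx":-3.4,"ty":0,"tz":0,"roll":0},{"fingers":-1,"tx":-3.8,"ty":1.5,"tz":0,"roll":0},{"fingers":-1,"tx":-3.8,"ty":-2,"tz":0,"roll":0},{"fingers":-1,"tx":-3.8,"ty":-3.5,"tz":0,"roll":0}]' 12
python3 - <<'E'
from h import *
o=observe();print(o['tool_pos'])
for th in (1.05,):
    for r in (.25,):
        p=door(th,-.06,-r); print(p); go(*p,.30,jawdeg(-axes(th)[0]))
E
```

```text
time: 14.3
tool_pos: [0.5267, -0.1356, 0.2054]
tool_rot: [3.02, 1.571, 0.659]
contact_force: [-1.0, -0.6, -0.0]
opening: 0.046
time: 15.3
tool_pos: [0.4816, -0.0895, 0.3553]
tool_rot: [-1.223, 1.567, 2.698]
contact_force: [-0.2, 0.7, 1.0]
opening: 0.0206
[ 0.4816 -0.0895  0.3553]
[ 0.5408 -0.0031]
t [ 1.382 -0.492 -2.575] roll 9.0 jaw now -45.4 F [-0.1513  0.704   0.9702] T 15.3 pos [ 0.4816 -0.0895  0.3553] open 0.0206 q6 0.45 down -0.9999911019841534
```

```bash
python3 -m crank '[{"fingers":-1,"tx":0,"ty":-0.5,"tz":-2.6,"roll":9},{"fingers":-1,"tx":0,"ty":-0.5,"tz":-2.6,"roll":9},{"fingers":-1,"tx":0,"ty":-0.5,"tz":-2.6,"roll":9},{"fingers":-1,"tx":0,"ty":-0.5,"tz":-2.6,"roll":9},{"fingers":-1,"tx":0,"ty":-0.5,"tz":-2.6,"roll":9},{"fingers":-1,"tx":0,"ty":-0.5,"tz":-2.6,"roll":9},{"fingers":-1,"tx":0,"ty":-0.5,"tz":-2.6,"roll":9},{"fingers":-1,"tx":0,"ty":-0.5,"tz":-2.6,"roll":9}]' 12
python3 - <<'E'
from h import *
im,d=shot('top','t4'); cv2.imwrite('pics/c5.png',cv2.resize(im[110:260,320:490,::-1],(680,600),interpolation=3))
go(*door(1.05,-.06,-.252),.211,jawdeg(-axes(1.05)[0]))
E
```

```text
time: 16.3
tool_pos: [0.5407, -0.002, 0.3583]
tool_rot: [-2.473, 1.57, -0.037]
contact_force: [-0.1, -0.2, 0.3]
opening: 0.0002
t [3.683 0.016 0.032] roll 0.45 jaw now -130.8 F [0.7514 0.6433 0.6858] T 16.35 pos [ 0.5407 -0.002   0.3583] open 0.0004 q6 2.14 down -0.999999527947949
```

View pics/c5.png

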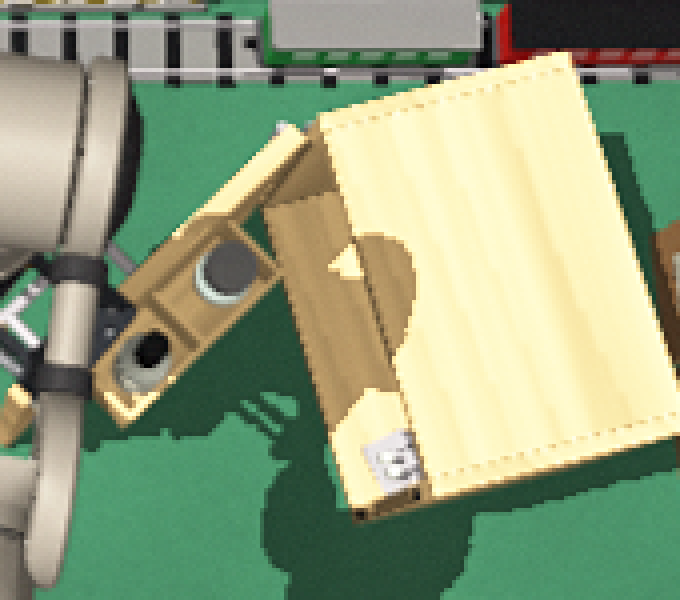

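The bottle stands upright in the free bay (cap at 152,350) and the jar is upright (228,268). Now I'll lower the closed fingers outside the door, beyond the end of the bar.

```bash
python3 -m crank '[{"fingers":-1,"tx":0.5,"ty":0,"tz":0,"roll":0.45},{"fingers":-1,"tx":1,"ty":0,"tz":0,"roll":0.45},{"fingers":-1,"tx":1.5,"ty":0,"tz":0,"roll":0.45},{"fingers":-1,"tx":2,"ty":0,"tz":0,"roll":0.45},{"fingers":-1,"tx":2.6,"ty":0,"tz":0,"roll":0.45},{"fingers":-1,"tx":3.2,"ty":0,"tz":0,"roll":0.45},{"fingers":-1,"tx":3.6,"ty":0,"tz":0,"roll":0.45},{"fingers":-1,"tx":3.68,"ty":0,"tz":0,"roll":0.45}]' 20
python3 - <<'E'
from h import *
for th in (1.05,.98,.9,.8,.7,.6,.5,.4): print(th,end=' ');go(*door(th,-.019,-.252),.211,jawdeg(-axes(th)[0]))
E
```

```text
time: 17.35
tool_pos: [0.5404, -0.0019, 0.2098]
tool_rot: [0.564, 1.569, 2.93]
contact_force: [0.9, 0.1, 0.2]
opening: 0.0004
1.05 t [-0.029  1.037  0.039] roll 0.09 jaw now -134.4 F [0.8639 0.0712 0.1607] T 17.35 pos [ 0.5404 -0.0019  0.2098] open 0.0004 q6 2.2 down -0.9999990402724878
0.98 t [-0.029  1.479  0.063] roll -0.31 jaw now -134.4 F [0.8639 0.0712 0.1607] T 17.35 pos [ 0.5404 -0.0019  0.2098] open 0.0004 q6 2.2 down -0.9999990402724878
0.9 t [-0.028  1.984  0.054] roll -0.77 jaw now -134.4 F [0.8639 0.0712 0.1607] T 17.35 pos [ 0.5404 -0.0019  0.2098] open 0.0004 q6 2.2 down -0.9999990402724878
0.8 t [-0.028  2.612 -0.015] roll -1.34 jaw now -134.4 F [0.8639 0.0712 0.1607] T 17.35 pos [ 0.5404 -0.0019  0.2098] open 0.0004 q6 2.2 down -0.9999990402724878
0.7 t [-0.028  3.229 -0.146] roll -1.92 jaw now -134.4 F [0.8639 0.0712 0.1607] T 17.35 pos [ 0.5404 -0.0019  0.2098] open 0.0004 q6 2.2 down -0.9999990402724878
0.6 t [-0.027  3.831 -0.338] roll -2.49 jaw now -134.4 F [0.8639 0.0712 0.1607] T 17.35 pos [ 0.5404 -0.0019  0.2098] open 0.0004 q6 2.2 down -0.9999990402724878
0.5 t [-0.027  4.41  -0.59 ] roll -3.06 jaw now -134.4 F [0.8639 0.0712 0.1607] T 17.35 pos [ 0.5404 -0.0019  0.2098] open 0.0004 q6 2.2 down -0.9999990402724878
0.4 t [-0.027  4.962 -0.898] roll -3.64 jaw now -134.4 F [0.8639 0.0712 0.1607] T 17.35 pos [ 0.5404 -0.0019  0.2098] open 0.0004 q6 2.2 down -0.9999990402724878
```

```bash
python3 -m crank '[{"fingers":-1,"tx":0,"ty":0.5,"tz":0,"roll":0.05},{"fingers":-1,"tx":0,"ty":0.85,"tz":0,"roll":0.05},{"fingers":-1,"tx":0,"ty":1.04,"tz":0.04,"roll":0.05},{"fingers":-1,"tx":0,"ty":1.22,"tz":0.05,"roll":-0.08},{"fingers":-1,"tx":0,"ty":1.48,"tz":0.06,"roll":-0.31},{"fingers":-1,"tx":0,"ty":1.8,"tz":0.06,"roll":-0.6},{"fingers":-1,"tx":0,"ty":2.2,"tz":0.03,"roll":-0.95},{"fingers":-1,"tx":0,"ty":2.61,"tz":-0.01,"roll":-1.34}]'
python3 - <<'E'
from h import *
for th in (.8,.7,.6,.5,.4,.3,.2,.15): print(th,end=' ');go(*door(th,-.019,-.252),.211,jawdeg(-axes(th)[0]))
E
```

```text
time: 18.35
tool_pos: [0.4676, -0.0769, 0.2104]
tool_rot: [-2.384, 1.57, 0.218]
contact_force: [0.9, -0.1, 0.0]
opening: 0.0006
0.8 t [-0.015  0.001 -0.004] roll 0.01 jaw now -120.9 F [ 0.9075 -0.136   0.0154] T 18.35 pos [ 0.4676 -0.0769  0.2104] open 0.0006 q6 1.79 down -0.9999997079668397
0.7 t [-0.015  0.633  0.013] roll -0.57 jaw now -120.9 F [ 0.9075 -0.136   0.0154] T 18.35 pos [ 0.4676 -0.0769  0.2104] open 0.0006 q6 1.79 down -0.9999997079668397
0.6 t [-0.016  1.262 -0.034] roll -1.14 jaw now -120.9 F [ 0.9075 -0.136   0.0154] T 18.35 pos [ 0.4676 -0.0769  0.2104] open 0.0006 q6 1.79 down -0.9999997079668397
0.5 t [-0.016  1.884 -0.143] roll -1.71 jaw now -120.9 F [ 0.9075 -0.136   0.0154] T 18.35 pos [ 0.4676 -0.0769  0.2104] open 0.0006 q6 1.79 down -0.9999997079668397
0.4 t [-0.016  2.492 -0.314] roll -2.29 jaw now -120.9 F [ 0.9075 -0.136   0.0154] T 18.35 pos [ 0.4676 -0.0769  0.2104] open 0.0006 q6 1.79 down -0.9999997079668397
0.3 t [-0.016  3.08  -0.544] roll -2.86 jaw now -120.9 F [ 0.9075 -0.136   0.0154] T 18.35 pos [ 0.4676 -0.0769  0.2104] open 0.0006 q6 1.79 down -0.9999997079668397
0.2 t [-0.016  3.642 -0.833] roll -3.43 jaw now -120.9 F [ 0.9075 -0.136   0.0154] T 18.35 pos [ 0.4676 -0.0769  0.2104] open 0.0006 q6 1.79 down -0.9999997079668397
0.15 t [-0.016  3.912 -0.997] roll -3.72 jaw now -120.9 F [ 0.9075 -0.136   0.0154] T 18.35 pos [ 0.4676 -0.0769  0.2104] open 0.0006 q6 1.79 down -0.9999997079668397
```

```bash
python3 -m crank '[{"fingers":-1,"tx":0,"ty":0.38,"tz":0.01,"roll":-0.34},{"fingers":-1,"tx":0,"ty":0.88,"tz":-0.01,"roll":-0.8},{"fingers":-1,"tx":0,"ty":1.45,"tz":-0.06,"roll":-1.3},{"fingers":-1,"tx":0,"ty":2,"tz":-0.17,"roll":-1.83},{"fingers":-1,"tx":0,"ty":2.49,"tz":-0.31,"roll":-2.29},{"fingers":-1,"tx":0,"ty":2.9,"tz":-0.47,"roll":-2.69},{"fingers":-1,"tx":0,"ty":3.25,"tz":-0.63,"roll":-3.03},{"fingers":-1,"tx":0,"ty":3.53,"tz":-0.77,"roll":-3.3}]'
python3 - <<'E'
from h import *
for th in (.22,.18,.14,.1,.08,.06,.05,.04): print(th,end=' ');go(*door(th,-.019,-.252),.211,jawdeg(-axes(th)[0]))
im,d=shot('top','t5'); cv2.imwrite('pics/c6.png',cv2.resize(im[110:260,320:490,::-1],(680,600),interpolation=3))
E
```

```text
time: 19.35
tool_pos: [0.421, -0.2139, 0.2103]
tool_rot: [-2.134, 1.57, 1.043]
contact_force: [0.5, 0.4, 0.4]
opening: 0.0004
0.22 t [-0.018  0.    -0.012] roll -0.02 jaw now -88.0 F [0.4675 0.3854 0.3994] T 19.35 pos [ 0.421  -0.2139  0.2103] open 0.0004 q6 0.9 down -0.999999951494684
0.18 t [-0.018  0.253  0.   ] roll -0.25 jaw now -88.0 F [0.4675 0.3854 0.3994] T 19.35 pos [ 0.421  -0.2139  0.2103] open 0.0004 q6 0.9 down -0.999999951494684
0.14 t [-0.018  0.505  0.003] roll -0.48 jaw now -88.0 F [0.4675 0.3854 0.3994] T 19.35 pos [ 0.421  -0.2139  0.2103] open 0.0004 q6 0.9 down -0.999999951494684
0.1 t [-0.018  0.758 -0.004] roll -0.71 jaw now -88.0 F [0.4675 0.3854 0.3994] T 19.35 pos [ 0.421  -0.2139  0.2103] open 0.0004 q6 0.9 down -0.999999951494684
0.08 t [-0.018  0.884 -0.012] roll -0.83 jaw now -88.0 F [0.4675 0.3854 0.3994] T 19.35 pos [ 0.421  -0.2139  0.2103] open 0.0004 q6 0.9 down -0.999999951494684
0.06 t [-0.018  1.01  -0.021] roll -0.94 jaw now -88.0 F [0.4675 0.3854 0.3994] T 19.35 pos [ 0.421  -0.2139  0.2103] open 0.0004 q6 0.9 down -0.999999951494684
0.05 t [-0.018  1.073 -0.027] roll -1.0 jaw now -88.0 F [0.4675 0.3854 0.3994] T 19.35 pos [ 0.421  -0.2139  0.2103] open 0.0004 q6 0.9 down -0.999999951494684
0.04 t [-0.018  1.136 -0.034] roll -1.06 jaw now -88.0 F [0.4675 0.3854 0.3994] T 19.35 pos [ 0.421  -0.2139  0.2103] open 0.0004 q6 0.9 down -0.999999951494684
```

View pics/c6.png

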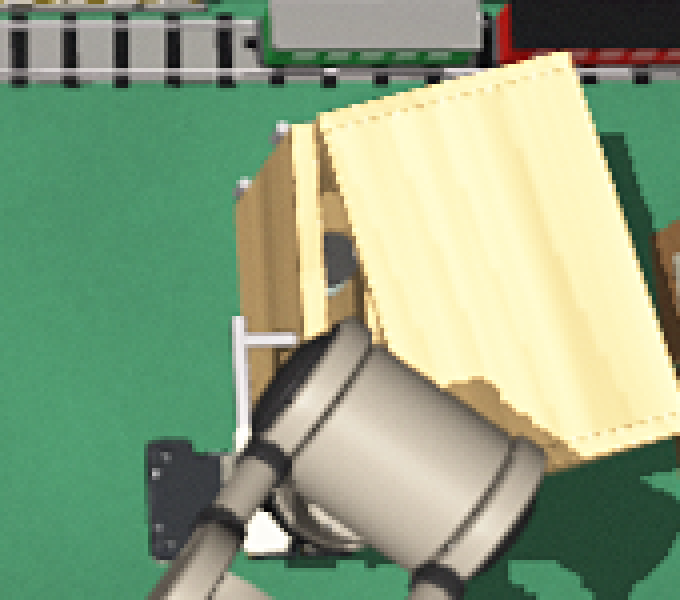

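The door is at about 0.2 rad, the finger is on the face beyond the bar end (about 240,450), and the jar is upright. The wrist clears the cupboard. I'll ease down to just before the catch.

```bash
python3 -m crank '[{"fingers":-1,"tx":0,"ty":0.12,"tz":0,"roll":-0.1},{"fingers":-1,"tx":0,"ty":0.25,"tz":0,"roll":-0.25},{"fingers":-1,"tx":0,"ty":0.4,"tz":0,"roll":-0.4},{"fingers":-1,"tx":0,"ty":0.55,"tz":0,"roll":-0.55},{"fingers":-1,"tx":0,"ty":0.7,"tz":0,"roll":-0.7},{"fingers":-1,"tx":0,"ty":0.8,"tz":0,"roll":-0.85},{"fingers":-1,"tx":0,"ty":0.88,"tz":0,"roll":-1},{"fingers":-1,"tx":0,"ty":0.94,"tz":0,"roll":-1.2}]'
python3 - <<'E'
from h import *
for th in (.06,.04,.02,0): print(th,end=' ');go(*door(th,-.019,-.252),.211,jawdeg(-axes(0)[0]))
print('n-coord', observe()['contact_force'][:2]@XD)
E
```

```text
time: 20.4
tool_pos: [0.4223, -0.2512, 0.2101]
tool_rot: [-1.061, 1.571, 2.325]
contact_force: [0.0, 0.3, -0.3]
opening: 0.0006
0.06 t [-0.022  0.079 -0.005] roll -0.09 jaw now -76.0 F [ 0.0077  0.2845 -0.2613] T 20.4 pos [ 0.4223 -0.2512  0.2101] open 0.0006 q6 0.63 down -0.9999999790171579
0.04 t [-0.022  0.205  0.009] roll -0.09 jaw now -76.0 F [ 0.0077  0.2845 -0.2613] T 20.4 pos [ 0.4223 -0.2512  0.2101] open 0.0006 q6 0.63 down -0.9999999790171579
0.02 t [-0.022  0.33   0.02 ] roll -0.09 jaw now -76.0 F [ 0.0077  0.2845 -0.2613] T 20.4 pos [ 0.4223 -0.2512  0.2101] open 0.0006 q6 0.63 down -0.9999999790171579
0 t [-0.022  0.457  0.029] roll -0.09 jaw now -76.0 F [ 0.0077  0.2845 -0.2613] T 20.4 pos [ 0.4223 -0.2512  0.2101] open 0.0006 q6 0.63 down -0.9999999790171579
n-coord -0.2730333036710638
```

```bash
cat > f.py <<'E'
from h import *
o=observe(); M=R.from_euler('xyz',o['tool_rot']).as_matrix(); print('push',round(-(o['contact_force'][:2]@XD),2),'n-pos(mm to shut)',round(float((door(0,-.019,-.252)-o['tool_pos'][:2])@XD*1000),2),'T',o['time'])
E
python3 -m crank '[{"fingers":-1,"tx":0,"ty":0.02,"tz":0,"roll":0},{"fingers":-1,"tx":0,"ty":0.04,"tz":0,"roll":0},{"fingers":-1,"tx":0,"ty":0.07,"tz":0,"roll":0},{"fingers":-1,"tx":0,"ty":0.1,"tz":0,"roll":0},{"fingers":-1,"tx":0,"ty":0.13,"tz":0,"roll":0},{"fingers":-1,"tx":0,"ty":0.16,"tz":0,"roll":0},{"fingers":-1,"tx":0,"ty":0.18,"tz":0,"roll":0},{"fingers":-1,"tx":0,"ty":0.2,"tz":0,"roll":0}]'; python3 f.py
python3 -m crank '[{"fingers":-1,"tx":0,"ty":0.01,"tz":0,"roll":0},{"fingers":-1,"tx":0,"ty":0.02,"tz":0,"roll":0},{"fingers":-1,"tx":0,"ty":0.03,"tz":0,"roll":0},{"fingers":-1,"tx":0,"ty":0.04,"tz":0,"roll":0},{"fingers":-1,"tx":0,"ty":0.05,"tz":0,"roll":0},{"fingers":-1,"tx":0,"ty":0.05,"tz":0,"roll":0},{"fingers":-1,"tx":0,"ty":0.05,"tz":0,"roll":0},{"fingers":-1,"tx":0,"ty":0.05,"tz":0,"roll":0}]'; python3 f.py
```

```text
time: 21.4
tool_pos: [0.4242, -0.2588, 0.2102]
tool_rot: [-2.035, 1.571, 1.348]
contact_force: [-0.1, 0.1, -0.3]
opening: 0.0004
push 0.15 n-pos(mm to shut) 10.36 T 21.4
time: 22.4
tool_pos: [0.4248, -0.2607, 0.2102]
tool_rot: [-3.068, 1.571, 0.316]
contact_force: [-0.2, -0.4, 0.7]
opening: 0.0006
push -0.29 n-pos(mm to shut) 8.4 T 22.4
```

```bash
python3 -m crank '[{"fingers":-1,"tx":0,"ty":0.01,"tz":0,"roll":0},{"fingers":-1,"tx":0,"ty":0.02,"tz":0,"roll":0},{"fingers":-1,"tx":0,"ty":0.03,"tz":0,"roll":0},{"fingers":-1,"tx":0,"ty":0.04,"tz":0,"roll":0},{"fingers":-1,"tx":0,"ty":0.05,"tz":0,"roll":0},{"fingers":-1,"tx":0,"ty":0.05,"tz":0,"roll":0},{"fingers":-1,"tx":0,"ty":0.05,"tz":0,"roll":0},{"fingers":-1,"tx":0,"ty":0.05,"tz":0,"roll":0}]'; python3 f.py
```

```text
time: 23.4
tool_pos: [0.4251, -0.2624, 0.2101]
tool_rot: [-1.42, 1.57, 1.964]
contact_force: [-1.4, 2.3, 1.2]
opening: 0.0005
push 2.54 n-pos(mm to shut) 6.66 T 23.4
```

```bash
python3 -m crank '[{"fingers":-1,"tx":0,"ty":0.01,"tz":0,"roll":0},{"fingers":-1,"tx":0,"ty":0.02,"tz":0,"roll":0},{"fingers":-1,"tx":0,"ty":0.03,"tz":0,"roll":0},{"fingers":-1,"tx":0,"ty":0.04,"tz":0,"roll":0},{"fingers":-1,"tx":0,"ty":0.04,"tz":0,"roll":0},{"fingers":-1,"tx":0,"ty":0.04,"tz":0,"roll":0},{"fingers":-1,"tx":0,"ty":0.04,"tz":0,"roll":0},{"fingers":-1,"tx":0,"ty":0.04,"tz":0,"roll":0}]'; python3 f.py
```

```text
time: 24.4
tool_pos: [0.4252, -0.263, 0.2101]
tool_rot: [-1.428, 1.568, 1.955]
contact_force: [-2.0, 7.5, 2.8]
opening: 0.0005
push 7.74 n-pos(mm to shut) 6.08 T 24.4
```

```bash
python3 -m crank '[{"fingers":-1,"tx":0,"ty":0.005,"tz":0,"roll":0},{"fingers":-1,"tx":0,"ty":0.01,"tz":0,"roll":0},{"fingers":-1,"tx":0,"ty":0.015,"tz":0,"roll":0},{"fingers":-1,"tx":0,"ty":0.02,"tz":0,"roll":0},{"fingers":-1,"tx":0,"ty":0.025,"tz":0,"roll":0},{"fingers":-1,"tx":0,"ty":0.025,"tz":0,"roll":0},{"fingers":-1,"tx":0,"ty":0.025,"tz":0,"roll":0},{"fingers":-1,"tx":0,"ty":0.025,"tz":0,"roll":0}]'; python3 f.py
```

```text
time: 25.4
tool_pos: [0.4253, -0.2635, 0.2101]
tool_rot: [-1.417, 1.567, 1.966]
contact_force: [-3.4, 9.2, 4.5]
opening: 0.0004
push 9.77 n-pos(mm to shut) 5.57 T 25.4
```

```bash
python3 -m crank '[{"fingers":-1,"tx":0,"ty":0.005,"tz":0,"roll":0},{"fingers":-1,"tx":0,"ty":0.01,"tz":0,"roll":0},{"fingers":-1,"tx":0,"ty":0.015,"tz":0,"roll":0},{"fingers":-1,"tx":0,"ty":0.02,"tz":0,"roll":0},{"fingers":-1,"tx":0,"ty":0.02,"tz":0,"roll":0},{"fingers":-1,"tx":0,"ty":0.02,"tz":0,"roll":0},{"fingers":-1,"tx":0,"ty":0.02,"tz":0,"roll":0},{"fingers":-1,"tx":0,"ty":0.02,"tz":0,"roll":0}]'; python3 f.py
```

```text
time: 26.4
tool_pos: [0.4254, -0.2641, 0.2101]
tool_rot: [-1.414, 1.567, 1.97]
contact_force: [-3.4, 11.5, 5.3]
opening: 0.0005
push 11.98 n-pos(mm to shut) 4.98 T 26.4
```

```bash
python3 -m crank '[{"fingers":-1,"tx":-0.005,"ty":0,"tz":0,"roll":0},{"fingers":-1,"tx":-0.01,"ty":0.004,"tz":0,"roll":0},{"fingers":-1,"tx":-0.015,"ty":0.008,"tz":0,"roll":0},{"fingers":-1,"tx":-0.02,"ty":0.012,"tz":0,"roll":0},{"fingers":-1,"tx":-0.02,"ty":0.012,"tz":0,"roll":0},{"fingers":-1,"tx":-0.02,"ty":0.012,"tz":0,"roll":0},{"fingers":-1,"tx":-0.02,"ty":0.012,"tz":0,"roll":0},{"fingers":-1,"tx":-0.02,"ty":0.012,"tz":0,"roll":0}]'; python3 f.py
```

```text
time: 27.4
tool_pos: [0.4254, -0.2641, 0.2102]
tool_rot: [-1.372, 1.565, 2.012]
contact_force: [-1.1, 11.7, 0.9]
opening: 0.0003
push 11.56 n-pos(mm to shut) 4.97 T 27.4
```

```bash
python3 -m crank '[{"fingers":-1,"tx":0,"ty":0.003,"tz":0,"roll":0},{"fingers":-1,"tx":0,"ty":0.006,"tz":0,"roll":0},{"fingers":-1,"tx":0,"ty":0.009,"tz":0,"roll":0},{"fingers":-1,"tx":0,"ty":0.012,"tz":0,"roll":0},{"fingers":-1,"tx":0,"ty":0.012,"tz":0,"roll":0},{"fingers":-1,"tx":0,"ty":0.012,"tz":0,"roll":0},{"fingers":-1,"tx":0,"ty":0.012,"tz":0,"roll":0},{"fingers":-1,"tx":0,"ty":0.012,"tz":0,"roll":0}]'; python3 f.py
```

```text
time: 28.4
tool_pos: [0.4255, -0.2645, 0.2102]
tool_rot: [-1.377, 1.565, 2.007]
contact_force: [-1.5, 10.6, 1.3]
opening: 0.0001
push 10.67 n-pos(mm to shut) 4.56 T 28.4
```

```bash
python3 -m crank '[{"fingers":-1,"tx":0,"ty":0.003,"tz":0,"roll":0},{"fingers":-1,"tx":0,"ty":0.006,"tz":0,"roll":0},{"fingers":-1,"tx":0,"ty":0.009,"tz":0,"roll":0},{"fingers":-1,"tx":0,"ty":0.012,"tz":0,"roll":0},{"fingers":-1,"tx":0,"ty":0.012,"tz":0,"roll":0},{"fingers":-1,"tx":0,"ty":0.012,"tz":0,"roll":0},{"fingers":-1,"tx":0,"ty":0.012,"tz":0,"roll":0},{"fingers":-1,"tx":0,"ty":0.012,"tz":0,"roll":0}]'; python3 f.py
```

```text
time: 29.4
tool_pos: [0.4256, -0.265, 0.2102]
tool_rot: [-1.365, 1.565, 2.019]
contact_force: [-2.0, 12.3, 2.1]
opening: 0.0009
push 12.45 n-pos(mm to shut) 4.1 T 29.4
```

```bash
python3 -m crank '[{"fingers":-1,"tx":0,"ty":0.003,"tz":0,"roll":0},{"fingers":-1,"tx":0,"ty":0.006,"tz":0,"roll":0},{"fingers":-1,"tx":0,"ty":0.009,"tz":0,"roll":0},{"fingers":-1,"tx":0,"ty":0.012,"tz":0,"roll":0},{"fingers":-1,"tx":0,"ty":0.012,"tz":0,"roll":0},{"fingers":-1,"tx":0,"ty":0.012,"tz":0,"roll":0},{"fingers":-1,"tx":0,"ty":0.012,"tz":0,"roll":0},{"fingers":-1,"tx":0,"ty":0.012,"tz":0,"roll":0}]'; python3 f.py
```

```text
time: 30.4
tool_pos: [0.4258, -0.2655, 0.2102]
tool_rot: [-1.371, 1.565, 2.013]
contact_force: [-2.4, 11.4, 1.6]
opening: 0.0002
push 11.63 n-pos(mm to shut) 3.5 T 30.4
```

```bash
python3 -m crank '[{"fingers":-1,"tx":0,"ty":0.003,"tz":0,"roll":0},{"fingers":-1,"tx":0,"ty":0.006,"tz":0,"roll":0},{"fingers":-1,"tx":0,"ty":0.009,"tz":0,"roll":0},{"fingers":-1,"tx":0,"ty":0.012,"tz":0,"roll":0},{"fingers":-1,"tx":0,"ty":0.012,"tz":0,"roll":0},{"fingers":-1,"tx":0,"ty":0.012,"tz":0,"roll":0},{"fingers":-1,"tx":0,"ty":0.012,"tz":0,"roll":0},{"fingers":-1,"tx":0,"ty":0.012,"tz":0,"roll":0}]'; python3 f.py
```

```text
time: 31.4
tool_pos: [0.4259, -0.2662, 0.2102]
tool_rot: [-1.358, 1.566, 2.026]
contact_force: [-1.6, 10.2, 0.9]
opening: 0.0003
push 10.3 n-pos(mm to shut) 2.78 T 31.4
```

```bash
python3 -m crank '[{"fingers":-1,"tx":0,"ty":0.003,"tz":0,"roll":0},{"fingers":-1,"tx":0,"ty":0.006,"tz":0,"roll":0},{"fingers":-1,"tx":0,"ty":0.009,"tz":0,"roll":0},{"fingers":-1,"tx":0,"ty":0.012,"tz":0,"roll":0},{"fingers":-1,"tx":0,"ty":0.012,"tz":0,"roll":0},{"fingers":-1,"tx":0,"ty":0.012,"tz":0,"roll":0},{"fingers":-1,"tx":0,"ty":0.012,"tz":0,"roll":0},{"fingers":-1,"tx":0,"ty":0.012,"tz":0,"roll":0}]'; python3 f.py
```

```text
time: 32.4
tool_pos: [0.4262, -0.2672, 0.2102]
tool_rot: [-1.354, 1.567, 2.03]
contact_force: [-1.4, 9.2, -0.3]
opening: 0.0008
push 9.26 n-pos(mm to shut) 1.78 T 32.4
```

```bash
python3 -m crank '[{"fingers":-1,"tx":0,"ty":0.003,"tz":0,"roll":0},{"fingers":-1,"tx":0,"ty":0.006,"tz":0,"roll":0},{"fingers":-1,"tx":0,"ty":0.008,"tz":0,"roll":0},{"fingers":-1,"tx":0,"ty":0.008,"tz":0,"roll":0},{"fingers":-1,"tx":0,"ty":0.008,"tz":0,"roll":0},{"fingers":-1,"tx":0,"ty":0.008,"tz":0,"roll":0},{"fingers":-1,"tx":0,"ty":0.008,"tz":0,"roll":0},{"fingers":-1,"tx":0,"ty":0.008,"tz":0,"roll":0}]'; python3 f.py
```

```text
time: 33.4
tool_pos: [0.4264, -0.268, 0.2102]
tool_rot: [-1.318, 1.568, 2.065]
contact_force: [-0.6, 6.3, -1.3]
opening: 0.0004
push 6.22 n-pos(mm to shut) 0.91 T 33.4
```

```bash
python3 -m crank '[{"fingers":-1,"tx":0,"ty":0.003,"tz":0,"roll":0},{"fingers":-1,"tx":0,"ty":0.006,"tz":0,"roll":0},{"fingers":-1,"tx":0,"ty":0.008,"tz":0,"roll":0},{"fingers":-1,"tx":0,"ty":0.008,"tz":0,"roll":0},{"fingers":-1,"tx":0,"ty":0.008,"tz":0,"roll":0},{"fingers":-1,"tx":0,"ty":0.008,"tz":0,"roll":0},{"fingers":-1,"tx":0,"ty":0.008,"tz":0,"roll":0},{"fingers":-1,"tx":0,"ty":0.008,"tz":0,"roll":0}]'; python3 f.py
```

```text
time: 34.4
tool_pos: [0.427, -0.2697, 0.2112]
tool_rot: [2.061, 1.57, -0.839]
contact_force: [0.1, -0.5, 0.2]
opening: 0.0004
push -0.48 n-pos(mm to shut) -0.88 T 34.4
```

The push force fell from 9 to 6 to 0 N as the door jumped ahead of the finger, so it has snapped. Backing off and lifting clear.

```bash
python3 -m crank '[{"fingers":-1,"tx":0,"ty":-0.2,"tz":0,"roll":0},{"fingers":-1,"tx":0,"ty":-0.7,"tz":0,"roll":0},{"fingers":-1,"tx":0,"ty":-1.5,"tz":0,"roll":0},{"fingers":-1,"tx":-1,"ty":-2.5,"tz":0,"roll":0},{"fingers":-1,"tx":-2.2,"ty":-4,"tz":0,"roll":0},{"fingers":-1,"tx":-2.5,"ty":-5.5,"tz":0,"roll":0},{"fingers":-1,"tx":-2.5,"ty":-7,"tz":0,"roll":0},{"fingers":-1,"tx":-2.5,"ty":-7.5,"tz":0,"roll":0}]'
python3 -m crank '[{"fingers":-1,"tx":0,"ty":-0.5,"tz":0,"roll":0},{"fingers":-1,"tx":0,"ty":-0.5,"tz":0,"roll":0},{"fingers":-1,"tx":0,"ty":-0.5,"tz":0,"roll":0},{"fingers":-1,"tx":0,"ty":-0.5,"tz":0,"roll":0},{"fingers":-1,"tx":0,"ty":-0.5,"tz":0,"roll":0},{"fingers":-1,"tx":0,"ty":-0.5,"tz":0,"roll":0},{"fingers":-1,"tx":0,"ty":-0.5,"tz":0,"roll":0},{"fingers":-1,"tx":0,"ty":-0.5,"tz":0,"roll":0}]'
python3 - <<'E'
from h import *
s,ds=shot('side','s6'); t,dt=shot('top','t6')
o=observe(); print(o['tool_pos'],o['contact_force'])
c=np.zeros((600,800,3),np.uint8); c[:420,:400]=cv2.resize(t[100:260,320:480],(400,420),interpolation=3); c[:420,400:]=cv2.resize(s[80:200,220:340],(400,420),interpolation=3)
c[420:,:400]=cv2.resize(t[100:300],(400,180)); c[420:,400:]=cv2.resize(s[200:],(400,180)); cv2.imwrite('pics/c7.png',c[:,:,::-1])
t0=cv2.imread('pics/t0.png')[:,:,::-1]; D=cv2.absdiff(t,t0).max(2)
print('door region diff (shut now vs start)',(D[140:245,375:420]>40).sum())
for dd,n in((np.load('pics/s0_d.npy'),'start'),(ds,'now')):
    p=cloud('side',dd)[140:178,262:330].reshape(-1,3); p=p[p[:,2]>.02]
    for _ in range(5):
        U,S,V=np.linalg.svd(p-p.mean(0),full_matrices=False); q=V[2]*np.sign(V[2][1]); r=(p-p.mean(0))@q; p=p[abs(r)<.006]
    print(n,'normal deg',jawdeg(q),p.mean(0),len(p))
E
```

```text
time: 35.4
tool_pos: [0.353, 0.0249, 0.3114]
tool_rot: [-3.076, 1.569, 0.311]
contact_force: [0.0, -0.4, -0.1]
opening: 0.0
time: 36.4
tool_pos: [0.3503, 0.0412, 0.311]
tool_rot: [-1.427, 1.571, 1.957]
contact_force: [-0.1, -0.5, -0.5]
opening: 0.0006
[0.3503 0.0413 0.311 ] [-1.0099  0.7699 -0.3743]
door region diff (shut now vs start) 93
start normal deg 104.85077349386607 [ 0.5489 -0.2556  0.1044] 2570
now normal deg 104.8767213738012 [ 0.5489 -0.2556  0.1042] 2571
```

View pics/c7.png

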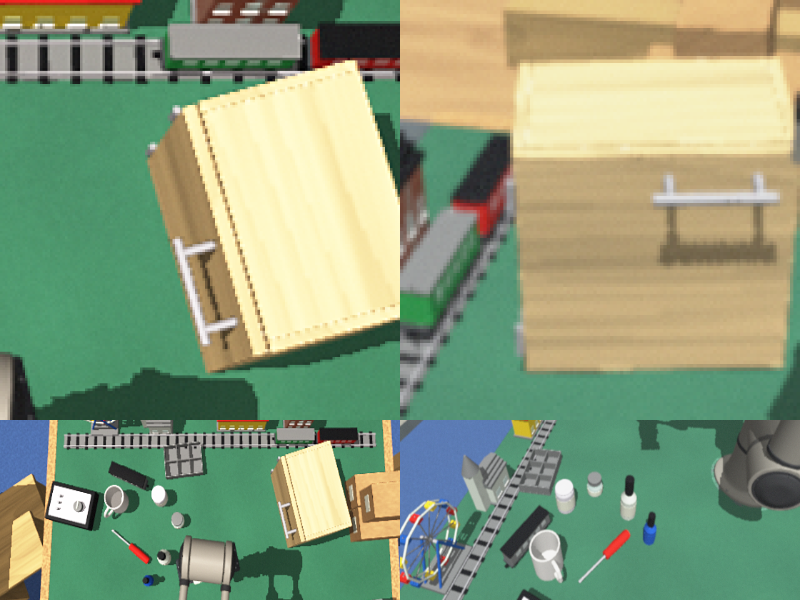

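The door face is back at its starting plane (normal 104.88° against 104.85°, no gap in either view). The other things on the table haven't moved, and the arm is clear. Handing in.

```bash
python3 -c "
from cell import *
hand_in(); print(observe()['time'])"
```

```text
the job is handed in; nothing more can be done
the job is handed in; nothing more can be done
```

The cement bottle is in the rack's free bay and the door is shut on its catch. I handed the job in at about 36.5 s of the 72 s allowed; no verdict is reported.

- **What I did:** I hooked the bar handle and pulled the door through its catch to about 1.05 rad. I then gripped the smaller white bottle by its cap, stood it in the free bay and let go. To close, I pushed the door's outer face near its free edge with closed fingertips, in steps of about 0.5 mm or less near the snap.
- **Closing force:** The push peaked at about 12.5 N with the door still ajar. It then fell to 9, 6 and 0 N as the catch snapped, and I backed off. I read the force only at the end of each one-second move, so I didn't see its course between readings.
- **Last checks:**
  - The door's outer face matches its starting plane (normal 104.88° against 104.85°).
  - The bystanders looked unmoved, judged by eye.
  - The arm is clear of everything.
- **Not confirmed:** The bottle and jar were seen upright before closing, and the jar again at about 0.2 rad, where the arm hid the bottle. With the door shut, neither can be seen.

No check failed. The measured tool position differed from the expected one by up to about 4 mm, so I corrected for that before setting the bottle down.

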